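Walk the hot tube block square against the reader fence

ROBOT

A 6-joint arm with a two-finger parallel gripper is mounted at the origin on a cart in front of the work surface, level with it; the furniture and walls round the work are solid. World frame = base frame: x ahead of the robot, y to its left, z up, the work surface at z = 0. Lengths are in m, angles in rad, forces in N, time in s.
With the tool pointing down it reaches from about 0.35 to 0.775 m from the base axis. Payload 5.5 kg.
Tool frame: the origin (TCP) lies at the very end of the fingers, on their centre line; the grasp point (between the pads) lies 19 mm behind it; z points along the fingers, y is the line along which they close (so a half turn about z gives the same grasp; the last joint's range is limited). The gripper opens to 85 mm and grips with 20 to 120 N. Pads are 22 mm wide; open, the fingers measure 114 mm over their backs; the gripper's body (76 mm by 85 mm) begins 54 mm behind the grasp point. The pads swing forward as they close: fully open they stand 13 mm farther back than shut.
Start: joints at [-0.14, 0.313, 0.046, 1.304, 0, 1.431], TCP at [0.575, -0, 0.231] pointing down, gripper open.
Joint ranges: [-2.76, 2.76], [-0.86, 1.69], [-1.03, 1.26], [-2.2, 2.34], [-1.47, 1.5], [-3.14, 3.14]. Speed limits (rad/s): [2.57, 2.57, 3.14, 3.14, 3.14, 3.14].

INTERFACE

Orientations are given as a unit quaternion [w, x, y, z].
In Python, from workcell import env gives the robot as it stands. The module is installed in compiled form; this text tells all that it offers.
- The arm moves only by the tool jog_arm, never from a script. Its arguments are lists of equal length, an entry for each row: "gripper": the opening, from 0 (shut) to 1 (fully open); "offset": the shift along the world's x, y, z in cm, a list of three; "twist": the turn about the world's z in degrees. In form: {"gripper": [gripper, ...], "offset": [[dx, dy, dz], ...], "twist": [twist, ...]}. A call has exactly 8 rows; each row is the pose to reach, as a shift and turn from the pose commanded when the call began; what a row does not reach only later rows make up. A row lasts 1/8 s, in which the tool goes at most 62.5 mm and 10.7 degrees, less where a joint would pass 70% of its speed; a pose out of reach is approached as far as the arm can. A call with a gripper value outside its range is refused whole. The fingers move at their own pace and stop on an object; "squeeze" is the grip in N (left out, the last holds). Time passes only in rows, so rows that repeat a pose let the fingers close, or fill a call up. It gives the time, the measured TCP pose, the force, the opening and the grip force at its end, in the units of the state.
- env.get_state(): the state, without advancing time (a new reading comes with each control period).
- env.read_camera(name): name is "scene" or "side" or "wrist"; returns a dict with "image" (400x640x3 uint8, red, green, blue), "z_map" (400x640 float32, m along the optical axis (not along the pixel's ray), 0 where there is no reading), "fovy" (degrees; the focal length in pixels is half the picture's height over the tangent of half this angle, whatever the lens; pixels are square), "cx", "cy" (the principal point, pixels), "cam_to_world" (4x4, takes a point from camera to world coordinates). Camera axes: x right, y up, looking along -z (the intrinsics and any distortion apply to the point x, -y, -z); pixel columns grow to the right and rows downward; lengths in m; the calibration is good to about 2 mm. The wrist camera is an equidistant fisheye: a pixel r from the principal point sees the ray r / f radians off the axis. A picture is of the moment at which its call begins.
- env.hand_in(): hands the job in; it is judged then, once.
The state is a dict: "clock": time; "joint_pos": joint angles; "qvel": joint speeds; "tau": joint torques, N m; "tcp_pos": TCP position; "orientation": TCP orientation; "wrist_force": force on the tool from outside, world axes, zero at the start; "ft_torque": the same for the moment, N m; "finger_gap": finger opening in m; "grip_force": force on a finger pad.
Only numpy, scipy, OpenCV 4.12 (cv2) and the standard library are available. Lean on these libraries where they do the work, as an engineer would, in place of code of your own. Each camera call takes 0.05 s, during which the arm holds its last target. There are 200 camera calls.

TASK

The heavy metal tube block stands skewed on the reading station. Walk it round and forward by pushing with the fingertips on its two black rubber corner bumpers only, one after the other (the bare metal is hot and its foot is not for pushing), until its slotted front face sits flush along the white fence and within the fence's length. Turn it nearly square (within about 10 degrees) before any part of it meets the fence, push gently, do not grip or lift it, and leave the two cups and the bottle where they stand.

Things in the scene. Friction and masses are not known exactly. Their poses are not given: they have to be found in the camera images.
- station: Reading station, fixed: a grey plate 260 (x) x 300 (y) x 8 mm thick on which the block slides, with a white upright fence along its far (+x) edge, 16 mm thick, 300 mm long, rising 40 mm above the plate. Origin: centre of the plate's underside, on the bench. x points across the plate to the fence, y along the fence to its left end, z up.
- fence_face (a point): Middle of the fence's inner face (the face towards the robot), at the plate's top surface. Axes as the station: x points into the fence, y along it; the face spans 150 mm to either side.
- tube_block: Tube block, about 0.9 kg, 80 (x) x 180 (y) x 50 mm tall: bare aluminium, 21 wells in its top, on a black foot 74 x 174 mm, 8 mm high. Origin: centre of its underside, on the plate. x points out of its slotted front face (40 mm from the origin), which must face the fence; y to its left end, z up. Starts up to 0.55 rad askew either way, front towards the fence. Stays upright if pushed below mid height.
- block_metal: The bare aluminium body of the block (80 x 180 mm, from 8 to 50 mm above the plate), not to be touched by the robot. Same origin and axes as tube_block.
- bumper_left: Black rubber L-shaped bumper at the block's back left corner. Outer back face at x = -47 mm, spanning y = 53 to 95 mm; side arm's outer face at y = 95 mm, spanning x = -47 to -15 mm; 10 to 48 mm above the plate; 7 mm proud of the metal at the back. Origin and axes of tube_block. Pushed forward, the block turns clockwise from above and advances.
- bumper_right: The same bumper, mirrored, at the back right corner (y = -53 to -95 mm). Pushed forward, the block turns anticlockwise from above and advances. Origin and axes of tube_block.
- push_left (a point): Middle of the back face of the left bumper, 29 mm above the plate (x = -47, y = 74 mm in the block).
- push_right (a point): Middle of the back face of the right bumper, 29 mm above the plate (x = -47, y = -74 mm in the block).
- front_left (a point): Left end of the block's front face, 29 mm above the plate (x = 40, y = 90 mm in the block).
- front_right (a point): Right end of the block's front face, 29 mm above the plate (x = 40, y = -90 mm in the block).
- cup_red: Loose sample cup with a red lid, 51 mm wide, 64 mm tall, standing on the bench left of the station; a bystander. Origin: centre of its underside.
- cup_white: Loose sample cup with a white lid, 51 mm wide, 64 mm tall, standing on the bench left of the station; a bystander. Origin: centre of its underside.
- bottle: Loose lab bottle with a blue cap, 56 mm wide, 102 mm tall, standing on the bench right of the station; a bystander. Origin: centre of its underside.
There are look-alikes about, which are no part of the job. Of the things that look like the tube_block, the larger one is meant.

How it is judged:
By the outcome, as a careful person would: the job done as asked, in the order asked, and still so for the second after the job is handed in, with the robot touching nothing.
It also fails if it takes over 72 s, if anything falls off the work surface, if the arm or the gripper's body presses on something with over 40 N, if the wrist force passes 120 N, or if a joint passes its speed limit or range.

## Working session

There is one attempt and no reset: what is moved stays moved. The work goes in short steps, Python scripts to look and compute and a tool call to move; the robot and the scene stay as the last step left them, time stands still between calls to the robot, and variables do not carry over. Pictures are saved under pics/ and viewed, at most 10 in all, crops included, and the job is handed in when it is done.

Besides the shell and the picture viewer there is one more tool, called as name(argument=value, ...) on one line, values as JSON. jog_arm: Moves the arm, as the interface text tells. Its arguments: {"type":"object","properties":{"gripper":{"type":"array"},"offset":{"type":"array"},"twist":{"type":"array"},"squeeze":{"type":"number"}},"required":["gripper","offset","twist"]}

```bash
mkdir -p pics; cat > h.py <<'E'
import numpy as np, cv2
from workcell import env
def pts(c):
    z=c["z_map"]; h,w=z.shape; f=h/2/np.tan(np.radians(c["fovy"])/2)
    u,v=np.meshgrid(np.arange(w),np.arange(h))
    P=np.stack([(u-c["cx"])/f*z,-(v-c["cy"])/f*z,-z,np.ones_like(z)],-1)
    P=P@np.array(c["cam_to_world"]).T
    P[z==0]=np.nan
    return P[...,:3]
def save(c,n): cv2.imwrite("pics/"+n,c["image"][...,::-1])
E
python3 - <<'E'
from h import *
for n in ("scene","side"):
    c=env.read_camera(n); save(c,n+"0.png"); np.savez(n+"0.npz",**c)
    print(n,c["fovy"],c["cx"],c["cy"],np.round(c["cam_to_world"],3).tolist())
print(env.get_state())
E
```

```text
scene 50.39466345870142 317.3829461036349 196.34622516097483 [[0.47, 0.636, -0.612, -0.065], [-0.882, 0.355, -0.309, -0.403], [0.021, 0.685, 0.728, 0.847], [0.0, 0.0, 0.0, 1.0]]
side 42.84918946642676 319.5245063653476 204.2452970320012 [[0.587, 0.506, -0.632, -0.248], [-0.81, 0.347, -0.473, -0.689], [-0.02, 0.789, 0.613, 0.886], [0.0, 0.0, 0.0, 1.0]]
{'clock': 0.1, 'joint_pos': array([-1.39588243e-01,  3.13934157e-01,  4.51047739e-02,  1.30359036e+00,
       -8.53744721e-06,  1.43117410e+00]), 'qvel': array([-0.00049126, -0.00374022,  0.00374258,  0.00058068,  0.00150368,
        0.00144267]), 'tau': array([ 3.58776997e-03, -4.81727242e+01,  2.99244744e+01,  1.27543980e-02,
       -1.12281841e-04,  1.60051752e-05]), 'tcp_pos': array([5.74554755e-01, 5.71015097e-05, 2.30497978e-01]), 'orientation': array([-6.45679062e-04,  7.07094530e-01,  7.07118567e-01, -4.91920541e-04]), 'wrist_force': array([-0.4507728 ,  0.13408132, -0.56349786]), 'ft_torque': array([ 0.02820896,  0.00355051, -0.00789276]), 'grip_force': 0.0, 'finger_gap': 0.08533281390771487}
```

View pics/scene0.png

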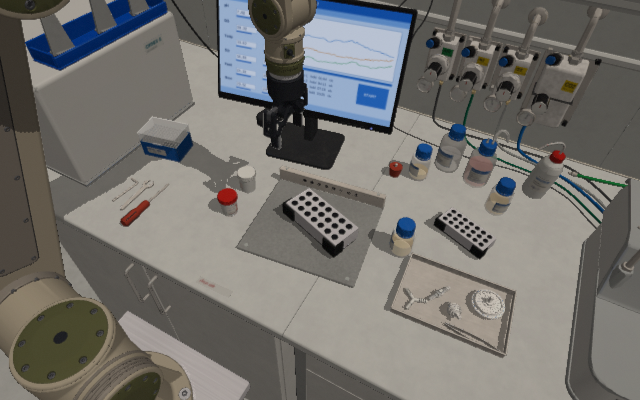

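View pics/side0.png

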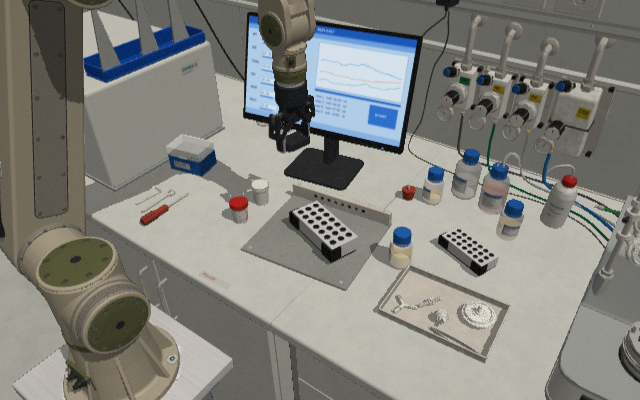

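The candidates in the scene view are the large block on the grey plate at about (320,218) and a smaller one on the bench at (465,230). The one on the plate is meant: it is larger, stands on the station and has bumpers. The fence runs from (282,172) to (383,205), the cups are at (228,200) and (247,178), and the bottle is at (403,237).

```bash
cat >> h.py <<'E'
def rect(xy):
    (cx,cy),(w,h),a=cv2.minAreaRect((xy*1000).astype(np.float32))
    if w<h: w,h,a=h,w,a+90
    a=(a+90)%180-90   # dir of long axis
    return np.round([cx,cy,w,h,a],1)
def big(m,seed=None):
    n,l,s,_=cv2.connectedComponentsWithStats(m.astype(np.uint8))
    return l==1+np.argmax(s[1:,4])
def block(c,lo=.049,hi=.066,R=(.38,.72,-.25,.2)):
    P=pts(c);x,y,z=np.moveaxis(P,-1,0)
    with np.errstate(invalid='ignore'):
        roi=(x>R[0])&(x<R[1])&(y>R[2])&(y<R[3])
        top=roi&(z>lo)&(z<hi)
    return P,roi,top
E
python3 - <<'E'
from h import *
for n in ("scene","side"):
    c=dict(np.load(n+"0.npz")); P,roi,top=block(c)
    z=P[...,2]; g=c["image"].astype(int); 
    # crop box
    n_,l,s,ce=cv2.connectedComponentsWithStats(top.astype(np.uint8))
    for i in range(1,n_):
        if s[i,4]>60:
            q=P[l==i]; print(n,"top comp",s[i],"z",np.nanmedian(q[:,2]).round(4),rect(q[:,:2]))
    hh=np.histogram(z[roi],np.arange(-.01,.13,.004)); print([(round(b*1e3),k) for k,b in zip(*hh) if k>20])
    m=roi&(z>.004)&(z<.012); q=P[big(m)]; print("plate",rect(q[:,:2]),np.median(q[:,2]))
    m=roi&(z>.042)&(z<.0505); 
    n_,l,s,ce=cv2.connectedComponentsWithStats(m.astype(np.uint8))
    for i in range(1,n_):
        if s[i,4]>40:
            q=P[l==i]; print(n,"48mm comp",s[i],"z",np.nanmedian(q[:,2]).round(4),rect(q[:,:2]))
    for nm,(X0,X1,Y0,Y1) in dict(left=(.3,.9,.12,.4),right=(.3,.8,-.4,-.12)).items():
        m=(P[...,0]>X0)&(P[...,0]<X1)&(P[...,1]>Y0)&(P[...,1]<Y1)&(z>.02)&(z<.15)
        n_,l,s,ce=cv2.connectedComponentsWithStats(m.astype(np.uint8))
        for i in range(1,n_):
            if s[i,4]>80: q=P[l==i]; print(nm,s[i],q.max(0).round(3),q.min(0).round(3))
c=dict(np.load("scene0.npz"));cv2.imwrite("pics/crop.png",cv2.resize(c["image"][160:290,220:400,::-1],None,fx=4,fy=4,interpolation=2))
E
```

```text
scene top comp [237 166  19  16 248] z 0.062 [580.9 137.7  49.7  48.4 -12.3]
scene top comp [217 188  21  18 280] z 0.0619 [487.6 132.   49.7  49.   67.1]
scene top comp [ 282  188   77   62 2044] z 0.0576 [ 546.1 -103.6  191.8   88.5   70.9]
[(-6, np.int64(1044)), (-2, np.int64(4617)), (2, np.int64(1465)), (6, np.int64(5402)), (10, np.int64(492)), (14, np.int64(155)), (18, np.int64(202)), (22, np.int64(201)), (26, np.int64(215)), (30, np.int64(223)), (34, np.int64(220)), (38, np.int64(222)), (42, np.int64(287)), (46, np.int64(450)), (50, np.int64(176)), (54, np.int64(1120)), (58, np.int64(1021)), (62, np.int64(260))]
plate [542.6 -85.8 300.4 260.8 -83. ] 0.007602226915928045
scene 48mm comp [280 166 106  34 562] z 0.0469 [675.4 -70.3 298.   20.1 -83. ]
scene 48mm comp [282 204  42  35  86] z 0.0465 [518.6 -69.6 145.1   8.3  74.4]
scene 48mm comp [322 240  22  12  44] z 0.046 [ 484.2 -167.4   50.3   24.7  -73.8]
left [219  95  53  28 215] [0.896 0.33  0.15 ] [0.737 0.17  0.021]
left [165 123  27  34 547] [0.653 0.4   0.086] [0.566 0.371 0.02 ]
left [237 166  19  23 287] [0.607 0.163 
[... 1401 characters left out ...]
1 245  20  11  52] z 0.0466 [ 483.2 -165.8   49.4   25.7  -74.4]
left [285 133  21  14 178] [0.9   0.284 0.035] [0.828 0.22  0.02 ]
left [191 141  25  31 482] [0.654 0.4   0.084] [0.564 0.372 0.02 ]
left [251 179  18  22 245] [0.605 0.165 0.067] [0.555 0.121 0.02 ]
left [229 196  18  23 208] [0.512 0.159 0.067] [0.461 0.12  0.021]
left [140 209  19  14  87] [0.372 0.342 0.029] [0.313 0.32  0.02 ]
right [355 202  37  20 403] [ 0.701 -0.12   0.052] [ 0.668 -0.219  0.02 ]
right [ 318  219   40   44 1096] [ 0.584 -0.12   0.062] [ 0.473 -0.203  0.02 ]
right [389 227  25  38 754] [ 0.606 -0.276  0.105] [ 0.557 -0.333  0.02 ]
right [439 227  26  23 298] [ 0.752 -0.354  0.04 ] [ 0.682 -0.4    0.02 ]
```

View pics/crop.png

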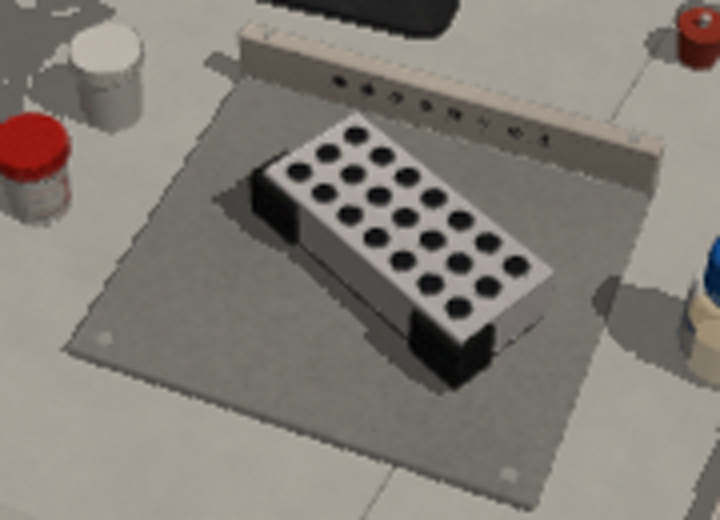

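The crop shows the 3 x 7-well block, with black bumpers on its near (back) corners at about crop (275,205) and (450,345). By the depth fits it measures 191 x 88 mm with its top at z = 0.057, which matches the text.

The station's yaw is about +7° and the block's about -19°. It therefore has to turn about 26° anticlockwise, so I push the right bumper first.

jog_arm(gripper=[0,0,0,0,0,0,0,0], offset=[[-3,-3,0],[-6,-6,0],[-9,-9,-2],[-11,-12,-4],[-12.8,-14.7,-6],[-12.8,-14.7,-8],[-12.8,-14.7,-8],[-12.8,-14.7,-8]], twist=[10,20,30,40,50,60,70,71], squeeze=20)

```text
clock: 1.1
tcp_pos: [0.4466, -0.147, 0.1508]
orientation: [-0.001, 0.166, 0.986, 0.0]
wrist_force: [0.9, -0.1, 0.4]
finger_gap: -0.0002
grip_force: 0.0
```

```bash
python3 - <<'E'
from h import *
s=env.get_state(); print(s["clock"],s["tcp_pos"].round(4),s["orientation"].round(3),s["joint_pos"].round(2),s["wrist_force"].round(1),s["finger_gap"])
# fence face & refined block from initial pics
for n in ("scene","side"):
    c=dict(np.load(n+"0.npz"));P=pts(c);x,y,z=np.moveaxis(P,-1,0)
    m=(z>.016)&(z<.040)&(x>.62)&(x<.72)&(y>-.25)&(y<.09)
    q=P[m]; k=np.polyfit(q[:,1],q[:,0],1); r=q[:,0]-np.polyval(k,q[:,1]); q=q[abs(r)<.006];k=np.polyfit(q[:,1],q[:,0],1)
    print(n,"fence x=",k, "yaw",np.degrees(np.arctan(-k[0])), "y",q[:,1].min(),q[:,1].max(),r.std())
    m=(z>.053)&(z<.066)&(x>.44)&(x<.66)&(y>-.25)&(y<.06)
    g=c["image"].astype(int).sum(-1)
    q=P[big(m)];print(rect(q[:,:2]))
E
```

```text
1.1 [ 0.4466 -0.147   0.1508] [-0.001  0.166  0.986  0.   ] [-0.49  0.16 -0.36  1.06  0.   -0.16] [ 0.9 -0.1  0.4] -0.00018011924370694017
scene fence x= [-0.12317543  0.65939136] yaw 7.022061451229239 y -0.2193846107939729 0.07684771919377764 0.0016002974271557995
[ 546.1 -103.6  191.8   88.5   70.9]
side fence x= [-0.12076447  0.65909361] yaw 6.885948421623944 y -0.21892644952502194 0.07779628984022835 0.002261306059056396
[ 545.1 -103.5  193.1   89.4   70.4]
```

jog_arm(gripper=[0,0,0,0,0,0,0,0], offset=[[0,0,-4],[0,0,-8],[0,0,-11],[0,0,-12.7],[0.3,-0.1,-12.7],[0.8,-0.3,-12.7],[1.2,-0.4,-12.7],[1.4,-0.5,-12.7]], twist=[0,0,0,0,0,0,0,0])

```text
clock: 2.1
tcp_pos: [0.4621, -0.1525, 0.0251]
orientation: [0.001, 0.165, 0.986, -0.0]
wrist_force: [-0.6, -0.1, 0.0]
finger_gap: -0.0001
grip_force: 0.0
```

```bash
cat >> h.py <<'E'
def status(pic=None):
    s=env.get_state(); t=s["tcp_pos"]; o=s["orientation"]
    print("t",round(s["clock"],2),"tcp",t.round(4),"F",s["wrist_force"].round(1))
    for n in ("scene","side"):
        c=env.read_camera(n)
        if pic and n=="scene": save(c,pic)
        P=pts(c);x,y,z=np.moveaxis(P,-1,0)
        with np.errstate(invalid='ignore'):
            m=(z>.053)&(z<.064)&(x>.44)&(x<.70)&(y>-.25)&(y<.08)&(np.hypot(x-t[0],y-t[1])>.022)
        q=P[big(m)][:,:2]; r=rect(q); a=np.radians(r[4]-90 if r[4]>0 else r[4]+90)
        u=np.array([np.cos(a),np.sin(a)]); v=np.array([-u[1],u[0]])
        ctr=r[:2]/1000+.0035*u
        f=lambda X,Y: ctr+X*u+Y*v
        gap=lambda p:(.6592-.122*p[1]-p[0])*.9925*1000
        R=lambda p:np.round(p*1000,0)
        print(n,"size",r[2:4],"c",R(ctr),"yaw",np.degrees(a).round(1),"rel",(np.degrees(a)-7).round(1),"gapL %.1f gapR %.1f"%(gap(f(.04,.09)),gap(f(.04,-.09))),
          "pushL",R(f(-.047,.074)),"pushR",R(f(-.047,-.074)),"tcp in block",np.round((t[:2]-ctr)@np.c_[u,v]*1000,0))
E
python3 -c "
from h import *
status('a1.png')
import cv2
w=env.read_camera('side')['image'][150:310,220:440,::-1];cv2.imwrite('pics/a2.png',cv2.resize(w,None,fx=3,fy=3))"
```

```text
t 2.1 tcp [ 0.4621 -0.1525  0.0251] F [-0.6 -0.1  0. ]
scene size [72.5 70. ] c [558. -43.] yaw 65.6 rel 58.6 gapL 161.4 gapR 7.7 pushL [472. -55.] pushR [ 606. -117.] tcp in block [-139.   42.]
side size [128.6  64.8] c [ 546. -171.] yaw -56.7 rel -63.7 gapL 34.5 gapR 195.8 pushL [582. -91.] pushR [ 459. -173.] tcp in block [-62. -60.]
```

View pics/a2.png

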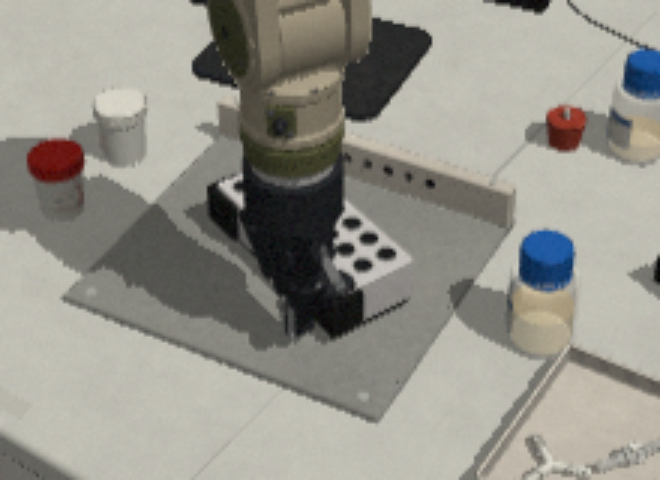

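The picture shows the shut fingers just behind the right bumper, at about crop (300,320), clear of the metal. The gripper hides the block from both cameras, so I will look only after retreating. Next is a gentle push.

jog_arm(gripper=[0,0,0,0,0,0,0,0], offset=[[0.4,-0.1,0],[0.8,-0.3,0],[1.2,-0.4,0],[1.6,-0.5,0],[2.0,-0.6,0],[2.4,-0.7,0],[2.7,-0.8,0],[3.0,-0.8,0]], twist=[0,0,1,3,5,7,9,10])

```text
clock: 3.25
tcp_pos: [0.4893, -0.1604, 0.0237]
orientation: [-0.002, 0.078, 0.997, -0.0]
wrist_force: [-4.8, -2.4, 0.4]
finger_gap: -0.0001
grip_force: 2.2
```

jog_arm(gripper=[0,0,0,0,0,0,0,0], offset=[[0.3,-0.1,0],[0.6,-0.1,0],[0.9,-0.1,0],[1.2,-0.1,0],[1.5,-0.1,0],[1.5,-0.1,0],[0.5,-0.1,0],[-1.5,0,0]], twist=[1,3,5,7,8,8,8,8])

```text
clock: 4.25
tcp_pos: [0.4765, -0.16, 0.0245]
orientation: [0.001, 0.008, 1.0, 0.0]
wrist_force: [-0.2, -0.3, -0.1]
finger_gap: -0.0005
grip_force: 0.0
```

jog_arm(gripper=[0,0,0,0,0,0,0,0], offset=[[-1,0,1],[-2,0,5],[-3,2,10],[-4,6,14],[-4,11,16],[-4,15,16],[-4,18,16],[-4,20,16]], twist=[0,0,0,0,0,0,0,0])

```text
clock: 5.25
tcp_pos: [0.4362, 0.0415, 0.1855]
orientation: [0.001, 0.008, 1.0, 0.0]
wrist_force: [-0.2, 0.1, -0.7]
finger_gap: -0.0003
grip_force: 0.0
```

```bash
python3 -c "
from h import *
status('a3.png')"
```

```text
t 5.25 tcp [0.4362 0.0415 0.1855] F [-0.2  0.1 -0.7]
scene size [190.4  89.8] c [570. -96.] yaw -5.4 rel -12.4 gapL 41.5 gapR 80.1 pushL [530. -18.] pushR [ 517. -165.] tcp in block [-146.  124.]
side size [194.   91.6] c [569. -97.] yaw -5.6 rel -12.6 gapL 43.0 gapR 82.2 pushL [529. -18.] pushR [ 515. -166.] tcp in block [-145.  125.]
```

jog_arm(gripper=[0,0,0,0,0,0,0,0], offset=[[0,-6,0],[0,-12,0],[0,-17,-3],[0,-20.2,-8],[0,-20.2,-13],[1,-20.2,-16],[3,-20.2,-16],[4.5,-20.2,-16]], twist=[0,0,0,0,0,0,0,0])

```text
clock: 6.35
tcp_pos: [0.4818, -0.1629, 0.0245]
orientation: [0.0, 0.009, 1.0, -0.0]
wrist_force: [0.5, 0.3, -0.5]
finger_gap: -0.0004
grip_force: 0.0
```

jog_arm(gripper=[0,0,0,0,0,0,0,0], offset=[[0.8,-0.1,0],[1.5,-0.2,0],[2.1,-0.3,0],[2.5,-0.3,0],[2.8,-0.3,0],[3.1,-0.3,0],[3.4,-0.3,0],[3.7,-0.3,0]], twist=[0,0,0,0,0,0,1,2])

```text
clock: 7.35
tcp_pos: [0.5163, -0.1657, 0.0241]
orientation: [-0.002, -0.008, 1.0, -0.001]
wrist_force: [-5.6, -4.0, 2.2]
finger_gap: -0.0001
grip_force: 2.5
```

jog_arm(gripper=[0,0,0,0,0,0,0,0], offset=[[0.3,0,0],[0.6,0,0],[0.9,0.1,0],[1.2,0.1,0],[1.5,0.1,0],[1.8,0.2,0],[2.1,0.2,0],[2.4,0.2,0]], twist=[1,2,3,4,5,5,6,6])

```text
clock: 8.35
tcp_pos: [0.5403, -0.1635, 0.024]
orientation: [-0.002, -0.061, 0.998, -0.0]
wrist_force: [-5.0, -4.0, 2.3]
finger_gap: -0.0001
grip_force: 2.5
```

jog_arm(gripper=[0,0,0,0,0,0,0,0], offset=[[-1,0,0],[-4,0,1],[-7,0,6],[-9,4,11],[-10,10,16],[-10,15,16],[-10,18,16],[-10,20,16]], twist=[0,0,0,0,0,0,0,0])

```text
clock: 9.35
tcp_pos: [0.4413, 0.0389, 0.1848]
orientation: [0.001, -0.062, 0.998, 0.0]
wrist_force: [0.1, 0.5, -0.1]
finger_gap: 0.0002
grip_force: 0.0
```

```bash
python3 -c "
from h import *
status('a4.png')"
```

```text
t 9.35 tcp [0.4413 0.0389 0.1848] F [ 0.1  0.5 -0.1]
scene size [189.2  90.3] c [586. -85.] yaw 8.8 rel 1.8 gapL 45.5 gapR 39.7 pushL [529. -19.] pushR [ 551. -165.] tcp in block [-124.  145.]
side size [189.   91.9] c [585. -84.] yaw 8.2 rel 1.2 gapL 45.3 gapR 41.4 pushL [528. -18.] pushR [ 549. -164.] tcp in block [-125.  142.]
```

jog_arm(gripper=[0,0,0,0,0,0,0,0], offset=[[0,-3,0],[0,-6,0],[0,-6,-5],[0,-6,-10],[0,-6,-14],[1.5,-6,-16],[3.5,-6,-16],[5.2,-6,-16]], twist=[0,0,0,0,0,0,0,0])

```text
clock: 10.45
tcp_pos: [0.494, -0.0238, 0.0238]
orientation: [-0.0, -0.061, 0.998, 0.0]
wrist_force: [0.6, 0.4, -0.1]
finger_gap: 0.0
grip_force: 0.0
```

jog_arm(gripper=[0,0,0,0,0,0,0,0], offset=[[0.8,0.1,0],[1.5,0.2,0],[2.1,0.3,0],[2.5,0.3,0],[2.8,0.3,0],[3.1,0.4,0],[3.4,0.4,0],[3.7,0.4,0]], twist=[0,0,0,0,-1,-2,-3,-4])

```text
clock: 11.45
tcp_pos: [0.528, -0.0177, 0.0236]
orientation: [-0.003, -0.026, 1.0, 0.001]
wrist_force: [-5.2, 3.9, 1.5]
finger_gap: 0.0
grip_force: 2.5
```

jog_arm(gripper=[0,0,0,0,0,0,0,0], offset=[[0.3,0,0],[0.6,0,0],[0.7,0,0],[-0.3,0,0],[-3,0,0],[-6,1,4],[-9,3,10],[-9,6,16]], twist=[-1,-2,-2,-2,-2,-2,-2,-2])

```text
clock: 12.45
tcp_pos: [0.4388, 0.0361, 0.1752]
orientation: [-0.001, -0.008, 1.0, -0.0]
wrist_force: [1.8, -0.5, 0.7]
finger_gap: -0.0001
grip_force: 0.0
```

```bash
python3 -c "
from h import *
status('a5.png')"
```

```text
t 12.45 tcp [0.4388 0.0361 0.1752] F [ 1.8 -0.5  0.7]
scene size [189.5  90. ] c [596. -90.] yaw 1.3 rel -5.7 gapL 25.3 gapR 43.1 pushL [547. -17.] pushR [ 550. -165.] tcp in block [-154.  129.]
side size [190.1  88.6] c [594. -87.] yaw 1.7 rel -5.3 gapL 26.8 gapR 43.3 pushL [545. -15.] pushR [ 550. -163.] tcp in block [-152.  128.]
```

jog_arm(gripper=[0,0,0,0,0,0,0,0], offset=[[0,-6,0],[0,-12,0],[0,-17,-3],[0,-20.5,-8],[0,-20.5,-13],[2.5,-20.5,-16],[5,-20.5,-16],[7.4,-20.5,-16]], twist=[0,0,0,0,0,0,0,0])

```text
clock: 13.55
tcp_pos: [0.5153, -0.1691, 0.013]
orientation: [-0.001, -0.008, 1.0, 0.0]
wrist_force: [0.0, -0.5, 0.7]
finger_gap: 0.0002
grip_force: 0.0
```

jog_arm(gripper=[0,0,0,0,0,0,0,0], offset=[[0.8,0,0],[1.5,0,0],[2.1,0,0],[2.5,0,0],[2.8,0,0],[3.1,0,0],[3.4,0.1,0],[3.7,0.1,0]], twist=[0,0,0,1,2,3,4,5])

```text
clock: 14.55
tcp_pos: [0.5522, -0.1679, 0.0141]
orientation: [-0.0, -0.053, 0.999, 0.0]
wrist_force: [-6.5, -0.7, 3.2]
finger_gap: 0.0005
grip_force: 0.0
```

jog_arm(gripper=[0,0,0,0,0,0,0,0], offset=[[0.3,0,0],[0.6,0.1,0],[0.9,0.1,0],[1.2,0.2,0],[1.5,0.2,0],[0.5,0,0],[-3,0,0],[-6,0,3]], twist=[1,2,3,4,5,5,5,5])

```text
clock: 15.55
tcp_pos: [0.49, -0.1667, 0.0425]
orientation: [-0.001, -0.096, 0.995, 0.002]
wrist_force: [-0.1, -0.2, 1.5]
finger_gap: 0.0001
grip_force: 0.0
```

jog_arm(gripper=[0,0,0,0,0,0,0,0], offset=[[-2,0,5],[-5,3,10],[-7,8,13],[-7,13,13],[-7,18,13],[-7,20,13],[-7,20,13],[-7,20,13]], twist=[0,0,0,0,0,0,0,0])

```text
clock: 16.55
tcp_pos: [0.4227, 0.0318, 0.1742]
orientation: [0.0, -0.096, 0.995, 0.0]
wrist_force: [-0.4, -0.2, -0.0]
finger_gap: 0.0002
grip_force: 0.0
```

```bash
python3 -c "
from h import *
status('a6.png')"
```

```text
t 16.55 tcp [0.4227 0.0318 0.1742] F [-0.4 -0.2 -0. ]
scene size [189.3  90.6] c [608. -84.] yaw 14.2 rel 7.2 gapL 32.8 gapR 10.1 pushL [544. -24.] pushR [ 580. -167.] tcp in block [-151.  158.]
side size [189.2  92.5] c [608. -82.] yaw 15.1 rel 8.1 gapL 34.0 gapR 8.5 pushL [543. -23.] pushR [ 582. -166.] tcp in block [-149.  158.]
```

jog_arm(gripper=[0,0,0,0,0,0,0,0], offset=[[0,-3,0],[0,-6.3,0],[0,-6.3,-5],[0,-6.3,-10],[2,-6.3,-15],[5,-6.3,-15],[8,-6.3,-15],[9,-6.3,-15]], twist=[0,0,0,0,0,0,0,0])

```text
clock: 17.65
tcp_pos: [0.5143, -0.0322, 0.0239]
orientation: [0.0, -0.095, 0.995, -0.0]
wrist_force: [-0.0, -0.1, 0.2]
finger_gap: 0.0001
grip_force: 0.0
```

jog_arm(gripper=[0,0,0,0,0,0,0,0], offset=[[0.7,0.2,0],[1.4,0.3,0],[1.9,0.5,0],[2.2,0.5,0],[2.5,0.6,0],[2.8,0.6,0],[3.1,0.7,0],[3.4,0.7,0]], twist=[0,0,0,0,-1,-2,-3,-4])

```text
clock: 18.65
tcp_pos: [0.5433, -0.0227, 0.0234]
orientation: [-0.003, -0.061, 0.998, 0.001]
wrist_force: [-5.5, 3.0, 0.9]
finger_gap: 0.0002
grip_force: 2.4
```

jog_arm(gripper=[0,0,0,0,0,0,0,0], offset=[[0.3,0,0],[0.6,0.1,0],[0.6,0.1,0],[-0.6,0,0],[-4,0,2],[-7,2,7],[-9,5,12],[-9,6,15]], twist=[-1,-2,-2,-2,-2,-2,-2,-2])

```text
clock: 19.65
tcp_pos: [0.4558, 0.0367, 0.177]
orientation: [0.002, -0.044, 0.999, -0.0]
wrist_force: [1.1, -0.6, -0.4]
finger_gap: -0.0001
grip_force: 0.0
```

```bash
python3 -c "
from h import *
status('a7.png')"
```

```text
t 19.65 tcp [0.4558 0.0367 0.177 ] F [ 1.1 -0.6 -0.4]
scene size [190.3  90.3] c [616. -87.] yaw 6.4 rel -0.6 gapL 12.5 gapR 14.3 pushL [561. -19.] pushR [ 578. -166.] tcp in block [-145.  141.]
side size [188.1  92.2] c [616. -87.] yaw 6.4 rel -0.6 gapL 12.8 gapR 14.5 pushL [561. -19.] pushR [ 577. -166.] tcp in block [-145.  141.]
```

jog_arm(gripper=[0,0,0,0,0,0,0,0], offset=[[0,-6,0],[0,-12,0],[0,-18,-2],[0,-20.4,-7],[0,-20.4,-12],[3,-20.4,-15],[6,-20.4,-15],[8.5,-20.4,-15]], twist=[0,0,0,0,0,0,0,0])

```text
clock: 20.75
tcp_pos: [0.5415, -0.1685, 0.0224]
orientation: [-0.001, -0.043, 0.999, 0.0]
wrist_force: [0.3, -0.0, -0.0]
finger_gap: -0.0001
grip_force: 0.0
```

jog_arm(gripper=[0,0,0,0,0,0,0,0], offset=[[0.9,0.1,0.1],[1.7,0.2,0.1],[2.3,0.2,0.1],[2.6,0.2,0.1],[2.9,0.3,0.1],[3.2,0.3,0.1],[3.5,0.3,0.1],[3.7,0.4,0.1]], twist=[0,0,0,1,2,3,4,4])

```text
clock: 21.75
tcp_pos: [0.577, -0.1652, 0.0251]
orientation: [-0.002, -0.078, 0.997, -0.001]
wrist_force: [-4.4, -4.8, 1.7]
finger_gap: 0.0003
grip_force: 2.5
```

jog_arm(gripper=[0,0,0,0,0,0,0,0], offset=[[0,0,0],[-1.5,0,0],[-5,0,2],[-8,3,7],[-12,8,12],[-12,14,15],[-12,20,15],[-12,20,15]], twist=[0,0,0,0,0,0,0,0])

```text
clock: 22.75
tcp_pos: [0.4582, 0.0389, 0.1766]
orientation: [0.001, -0.081, 0.997, 0.0]
wrist_force: [0.7, -0.1, -0.7]
finger_gap: -0.0003
grip_force: 0.0
```

```bash
python3 -c "
from h import *
status('a8.png')"
```

```text
t 22.75 tcp [0.4582 0.0389 0.1766] F [ 0.7 -0.1 -0.7]
scene size [188.7  91.5] c [621. -84.] yaw 10.8 rel 3.8 gapL 14.1 gapR 2.1 pushL [561. -20.] pushR [ 589. -165.] tcp in block [-137.  151.]
side size [189.1  92.2] c [620. -84.] yaw 10.7 rel 3.7 gapL 14.7 gapR 2.9 pushL [560. -20.] pushR [ 588. -165.] tcp in block [-137.  151.]
```

jog_arm(gripper=[0,0,0,0,0,0,0,0], offset=[[0,-3,0],[0,-6.4,0],[0,-6.4,-5],[0,-6.4,-10],[1,-6.4,-15],[3.5,-6.4,-15],[6.5,-6.4,-15],[6.5,-6.4,-15]], twist=[0,0,0,0,0,0,0,0])

```text
clock: 23.85
tcp_pos: [0.5258, -0.0294, 0.0248]
orientation: [0.001, -0.078, 0.997, -0.0]
wrist_force: [0.1, -0.5, 0.5]
finger_gap: 0.0002
grip_force: 0.0
```

jog_arm(gripper=[0,0,0,0,0,0,0,0], offset=[[0.9,0.3,0],[1.7,0.5,0],[2.2,0.6,0],[2.5,0.7,0],[2.8,0.7,0],[3.1,0.8,0],[3.4,0.8,0],[3.6,0.8,0]], twist=[0,0,0,0,-1,-2,-2,-2])

```text
clock: 24.85
tcp_pos: [0.5565, -0.0189, 0.0244]
orientation: [-0.003, -0.061, 0.998, 0.001]
wrist_force: [-5.8, 1.8, 3.1]
finger_gap: -0.0003
grip_force: 2.8
```

jog_arm(gripper=[0,0,0,0,0,0,0,0], offset=[[0,0,0],[-1.5,0,0],[-5,0,2],[-8,2,7],[-11,4,12],[-11,6,15],[-11,6,15],[-11,6,15]], twist=[0,0,0,0,0,0,0,0])

```text
clock: 25.85
tcp_pos: [0.4493, 0.0399, 0.1745]
orientation: [-0.0, -0.061, 0.998, -0.0]
wrist_force: [-0.2, 0.8, 0.0]
finger_gap: 0.0004
grip_force: 0.0
```

```bash
python3 -c "
from h import *
status('a9.png')"
```

```text
t 25.85 tcp [0.4493 0.0399 0.1745] F [-0.2  0.8  0. ]
scene size [189.9  91. ] c [624. -85.] yaw 6.8 rel -0.2 gapL 4.6 gapR 5.1 pushL [569. -17.] pushR [ 586. -164.] tcp in block [-159.  145.]
side size [189.2  91.7] c [623. -84.] yaw 8.1 rel 1.1 gapL 7.8 gapR 4.3 pushL [566. -17.] pushR [ 587. -164.] tcp in block [-155.  147.]
```

jog_arm(gripper=[0,0,0,0,0,0,0,0], offset=[[0,-6,0],[0,-12,0],[0,-18,-2],[0,-20.6,-8],[3,-20.6,-15],[7,-20.6,-15],[10,-20.6,-15],[10,-20.6,-15]], twist=[0,0,0,0,0,0,0,0])

```text
clock: 26.95
tcp_pos: [0.5505, -0.1665, 0.023]
orientation: [-0.001, -0.061, 0.998, 0.0]
wrist_force: [-0.2, 0.0, 0.4]
finger_gap: 0.0
grip_force: 0.0
```

jog_arm(gripper=[0,0,0,0,0,0,0,0], offset=[[0.8,0.1,0],[1.5,0.2,0],[2.1,0.3,0],[2.4,0.3,0],[2.6,0.3,0],[2.8,0.3,0],[3.0,0.4,0],[3.2,0.4,0]], twist=[0,0,0,0,0,0,1,1])

```text
clock: 27.95
tcp_pos: [0.5797, -0.1628, 0.0251]
orientation: [-0.002, -0.069, 0.998, -0.001]
wrist_force: [-5.6, -3.4, 4.1]
finger_gap: 0.0002
grip_force: 3.3
```

jog_arm(gripper=[0,0,0,0,0,0,0,0], offset=[[0.1,0,0],[0.1,0,0],[0.2,0,0],[0.2,0,0],[0.3,0,0],[0.3,0,0],[0.3,0,0],[0.3,0,0]], twist=[0,0,0,0,0,0,0,0])

```text
clock: 28.95
tcp_pos: [0.5797, -0.1628, 0.0251]
orientation: [-0.004, -0.069, 0.998, -0.001]
wrist_force: [-14.0, -5.1, 9.5]
finger_gap: 0.0002
grip_force: 7.3
```

jog_arm(gripper=[0,0,0,0,0,0,0,0], offset=[[-1,0,0],[-5,0,1],[-7,5,6],[-7,10,6],[-7,13.8,3],[-6,13.8,0],[-5.5,13.8,0],[-5.5,13.8,0]], twist=[0,0,0,0,0,0,0,0])

```text
clock: 29.95
tcp_pos: [0.5305, -0.0243, 0.0259]
orientation: [0.001, -0.07, 0.998, -0.0]
wrist_force: [-0.7, -0.1, 0.2]
finger_gap: 0.0001
grip_force: 0.0
```

jog_arm(gripper=[0,0,0,0,0,0,0,0], offset=[[0.8,0.2,0],[1.6,0.4,0],[2.2,0.6,0],[2.5,0.7,0],[2.8,0.7,0],[3.0,0.7,0],[3.2,0.8,0],[3.3,0.8,0]], twist=[0,0,0,0,0,-1,-1,-1])

```text
clock: 30.95
tcp_pos: [0.5596, -0.0153, 0.0246]
orientation: [-0.003, -0.061, 0.998, 0.001]
wrist_force: [-7.3, 2.1, 6.0]
finger_gap: -0.0005
grip_force: 3.7
```

jog_arm(gripper=[0,0,0,0,0,0,0,0], offset=[[0.1,0,0],[0.1,0,0],[0.2,0,0],[0.2,0,0],[0.3,0,0],[0.3,0,0],[0.3,0,0],[0.3,0,0]], twist=[0,0,0,0,0,0,0,0])

```text
clock: 31.95
tcp_pos: [0.5621, -0.0149, 0.0243]
orientation: [-0.003, -0.061, 0.998, 0.001]
wrist_force: [-6.5, 3.2, 3.9]
finger_gap: 0.0001
grip_force: 3.4
```

Still sliding freely, so I continue a few millimetres until the force rises.

jog_arm(gripper=[0,0,0,0,0,0,0,0], offset=[[0.1,0,0],[0.1,0,0],[0.2,0,0],[0.2,0,0],[0.3,0,0],[0.3,0,0],[0.3,0,0],[0.3,0,0]], twist=[0,0,0,0,0,0,0,0])

```text
clock: 32.95
tcp_pos: [0.562, -0.0149, 0.0243]
orientation: [-0.006, -0.061, 0.998, 0.001]
wrist_force: [-16.3, 1.4, 12.6]
finger_gap: 0.0
grip_force: 7.6
```

jog_arm(gripper=[0,0,0,0,0,0,0,0], offset=[[-1,0,0],[-3,0,0],[-6,0,2],[-9,2,8],[-11,4,14],[-11,6,15],[-11,6,15],[-11,6,15]], twist=[0,0,0,0,0,0,0,0])

```text
clock: 33.95
tcp_pos: [0.4584, 0.0437, 0.1743]
orientation: [-0.0, -0.061, 0.998, -0.0]
wrist_force: [-1.0, 0.1, 0.7]
finger_gap: 0.0002
grip_force: 0.0
```

```bash
python3 -c "
from h import *
status('b0.png')
a=cv2.imread('pics/b0.png')[150:290,200:420];cv2.imwrite('pics/b0c.png',cv2.resize(a,None,fx=3.6,fy=3.6,interpolation=2))"
```

```text
t 33.95 tcp [0.4584 0.0437 0.1743] F [-1.   0.1  0.7]
scene size [188.1  91.5] c [628. -84.] yaw 6.3 rel -0.7 gapL 0.3 gapR 2.3 pushL [573. -16.] pushR [ 589. -163.] tcp in block [-154.  146.]
side size [189.5  91.4] c [627. -84.] yaw 5.7 rel -1.3 gapL 0.0 gapR 4.0 pushL [573. -15.] pushR [ 588. -162.] tcp in block [-155.  144.]
```

View pics/b0c.png

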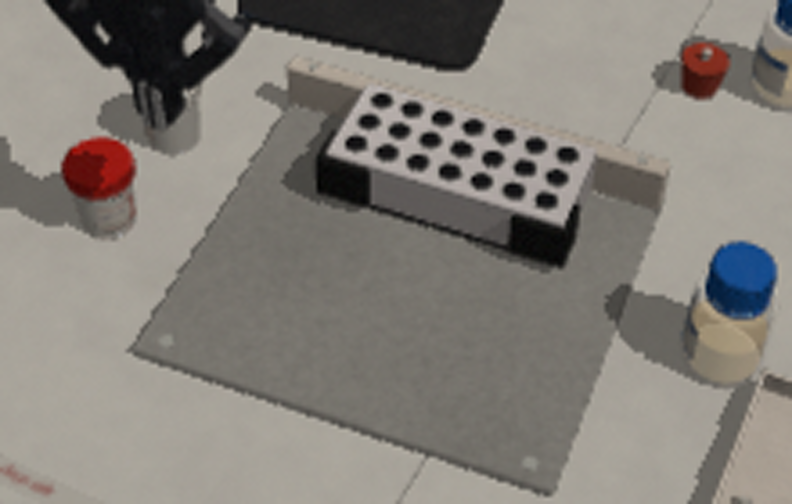

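The picture shows the block along the fence, with the cups and bottle in place. The right end may be 2 mm open, so I nudge the right bumper again until the force rises.

jog_arm(gripper=[0,0,0,0,0,0,0,0], offset=[[0,-6,0],[0,-12,0],[0,-18,-2],[0,-20.8,-8],[3,-20.8,-15],[7,-20.8,-15],[10,-20.8,-15],[10,-20.8,-15]], twist=[0,0,0,0,0,0,0,0])

```text
clock: 35.05
tcp_pos: [0.5596, -0.1647, 0.023]
orientation: [-0.001, -0.061, 0.998, 0.0]
wrist_force: [-0.2, -0.5, -0.7]
finger_gap: -0.0001
grip_force: 0.0
```

jog_arm(gripper=[0,0,0,0,0,0,0,0], offset=[[0.5,0,0],[1.0,0.1,0],[1.4,0.1,0],[1.6,0.2,0],[1.8,0.2,0],[2.0,0.2,0],[2.1,0.2,0],[2.2,0.2,0]], twist=[0,0,0,0,0,0,0,0])

```text
clock: 36.05
tcp_pos: [0.5789, -0.162, 0.0251]
orientation: [-0.002, -0.061, 0.998, 0.0]
wrist_force: [-6.1, -1.7, 5.0]
finger_gap: 0.0002
grip_force: 3.2
```

jog_arm(gripper=[0,0,0,0,0,0,0,0], offset=[[0.1,0,0],[0.1,0,0],[0.2,0,0],[0.2,0,0],[0.3,0,0],[0.3,0,0],[0.3,0,0],[0.3,0,0]], twist=[0,0,0,0,0,0,0,0])

```text
clock: 37.05
tcp_pos: [0.5802, -0.1623, 0.0251]
orientation: [-0.003, -0.06, 0.998, -0.0]
wrist_force: [-10.7, -1.5, 7.7]
finger_gap: 0.0001
grip_force: 5.4
```

jog_arm(gripper=[0,0,0,0,0,0,0,0], offset=[[0.1,0,0],[0.2,0,0],[0.2,0,0],[0.2,0,0],[0,0,0],[-1,0,0],[-3,0,0],[-5,0,0]], twist=[0,0,0,0,0,0,0,0])

```text
clock: 38.05
tcp_pos: [0.5334, -0.1618, 0.025]
orientation: [0.001, -0.061, 0.998, 0.0]
wrist_force: [0.2, 0.1, 0.1]
finger_gap: -0.0002
grip_force: 0.0
```

jog_arm(gripper=[0,0,0,0,0,0,0,0], offset=[[-2,0,3],[-4,2,8],[-7,7,13],[-7,13,15],[-7,18,15],[-7,20,15],[-7,20,15],[-7,20,15]], twist=[0,0,0,0,0,0,0,0])

```text
clock: 39.05
tcp_pos: [0.4637, 0.0377, 0.175]
orientation: [0.0, -0.061, 0.998, -0.0]
wrist_force: [0.9, 0.1, 0.2]
finger_gap: 0.0001
grip_force: 0.0
```

```bash
python3 -c "
from h import *
status('b1.png')"
```

```text
t 39.05 tcp [0.4637 0.0377 0.175 ] F [0.9 0.1 0.2]
scene size [189.2  89.4] c [628. -84.] yaw 7.1 rel 0.1 gapL 1.5 gapR 1.1 pushL [572. -17.] pushR [ 590. -164.] tcp in block [-148.  141.]
side size [190.   91.4] c [628. -84.] yaw 6.7 rel -0.3 gapL 0.7 gapR 1.5 pushL [573. -16.] pushR [ 590. -163.] tcp in block [-149.  140.]
```

```bash
python3 -c "
from h import *
print(env.hand_in())"
```

```text
the job is handed in; nothing more can be done
None
```

I handed the job in at about 39 s: the block's front sits along the fence within about 0.3° and 1–2 mm by the cameras, within the fence's length, the cups and bottle were in place when last viewed, and one right-bumper push ran about 1 cm lower than planned with no sign of touching the foot.

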